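# Set the camera slide to its first click notch and hold it there

## Task

The click strip in the camera's focus rail has been shifted and nobody knows where its notches are now. Take hold of the camera, push its carriage fully home against the stop at the end away from the dotted target and let it rest there a moment, then slide it back towards the target until the spring ball drops into the first notch from the stop, with the ball settled fully in the notch. Finish while still gripping the camera, keeping it still at that notch, and leave the other things on the bench where they are.

Things in the scene. Friction and masses are not known exactly. Their poses are not given: they have to be found in the camera images.
- rail: Aluminium focus rail fixed to the bench, 60 mm wide, 415 mm long, top 24 mm high. Origin at bench level on its centre line, at the middle of the carriage's travel; z up, y along the rail from the home stop to the dotted target, x across it. Its place and direction change from run to run. Two notches are out of sight inside it.
- home_stop (a point): Centre of the home stop's face, where the carriage's end meets it: a steel block at the rail's -y end (face at rail y = -151 mm, block top 46 mm high).
- target (a point): Middle of the white board with black dots, 110 mm wide, top 124 mm high, standing at the rail's +y end (rail y = 235 mm).
- camera: Camera fixed on the carriage: grey box 40 mm across the rail, 60 mm along it, 46 mm high, black lens reaching 70 mm from the box's centre to +y. Origin at the centre of the box's underside, 42 mm above the bench (box top at 88 mm); axes as the rail's. The carriage under it (top at 42 mm) is 64 mm across, from 60 mm behind to 40 mm ahead of the camera's centre. Grip the box by its two sides.
- slide (a joint): Carriage position, m: 0 = home against the stop, grows towards the target, 0.18 = far stop; camera centre at rail y = slide - 0.09. Sliding takes 1 to 2 N. Notch 1 is somewhere between 0.025 and 0.065, notch 2 is 0.058 further; it starts beyond notch 2. A notch draws the carriage in from about 5 mm either side, centres it if not held, and takes 6 to 10 N to leave.
- plunger (a joint): Drop of the spring ball under the carriage, m: under 0.001 riding on the plain strip, about 0.005 fully in a notch (0.8 mm less per mm off-centre).
- pin (a point): Top of the plunger's pin (cap 12 mm across) above a collar on the carriage, 48 mm behind (-y of) the camera's centre: about 58 mm above the bench when the ball rides plain, sinking with the ball.
- spare_lens: Bystander: black spare lens, 42 mm across, 45 mm high, standing beside the rail on the robot's side. Origin under its centre.
- lens_cap: Bystander: black lens cap, 46 mm across, 12 mm high, beside the rail on the far side. Origin under its centre.
- ring_light: Bystander: white ring light, 72 mm across, 20 mm high, beside the rail on the far side. Origin under its centre.
- screwdriver: Bystander: screwdriver 150 mm long, lying beside the rail on the robot's side. Origin under its middle.
- multimeter: Bystander: orange multimeter 85 x 170 x 44 mm, left of the rail. Origin under its centre.
- circuit_board: Bystander: green circuit board 85 x 110 mm, 19 mm high, right of the rail. Origin under its centre.

How it is judged:
By the outcome, as a careful person would: the job done as asked, in the order asked, and still so for the second after the job is handed in, while the arm keeps its last pose, push and grip.
It also fails if it takes over 58 s, if anything falls off the work surface, if the arm or the gripper's body presses on something with over 40 N, if the wrist force passes 120 N, or if a joint passes its speed limit or range.

## Robot

A 6-joint arm with a two-finger parallel gripper is mounted at the origin on the work surface. World frame = base frame: x ahead of the robot, y to its left, z up, the work surface at z = 0. Lengths are in m, angles in rad, forces in N, time in s.
With the tool pointing down it reaches from about 0.35 to 0.875 m from the base axis. Payload 4.2 kg.
Tool frame: the origin (TCP) lies at the very end of the fingers, on their centre line; the grasp point (between the pads) lies 19 mm behind it; z points along the fingers, y is the line along which they close (so a half turn about z gives the same grasp; the last joint's range is limited). The gripper opens to 87 mm and grips with 3 to 60 N. Pads are 19 mm wide; open, the fingers measure 117 mm over their backs; the gripper's body (75 mm by 190 mm) begins 51 mm behind the grasp point.
Start: joints at [1.446, 0.385, 0.008, 0, -1.194, -0.259], TCP at [0.234, 0.58, 0.223] pointing down, gripper open.
Joint ranges: [-3.14, 3.14], [-1.21, 2.06], [-1.07, 1.41], [-3.16, 2.05], [-2.99, -0.16], [-3.1, 3.1]. Speed limits (rad/s): [2.79, 2.79, 3.14, 3.14, 3.14, 3.14].

## Interface

Orientations are given as a unit quaternion [w, x, y, z].
In Python, from rig import read_state, vision, close_job gives the robot as it stands.
- The arm moves only by the tool servo_tool, never from a script. Its argument "rows" is a list of rows, each an object with "rot": the turn, a rotation vector about the tool's x, y, z normalised to -1 to 1, where 1 is 90 degrees, a list of three; "delta_pos": the shift along the tool's x, y, z normalised to -1 to 1, where 1 is 250 mm, a list of three; "gripper": the closure in counts, from 0 (fully open) to 255 (shut). In form: [{"rot": [wx, wy, wz], "delta_pos": [tx, ty, tz], "gripper": gripper}, ...]. A call has exactly 8 rows; each row is the pose to reach, as a shift and turn from the pose commanded when the call began, along the tool's axes at that moment; what a row does not reach only later rows make up. A row lasts 1/8 s, in which the tool goes at most 62.5 mm and 10.7 degrees, less where a joint would pass 70% of its speed; a pose out of reach is approached as far as the arm can. A call with a number of a shift or a turn outside -1 to 1 is refused whole. A call with a gripper value outside its range is refused whole. The fingers move at their own pace and stop on an object; the grip force is fixed at half the most. Time passes only in rows, so rows that repeat a pose let the fingers close, or fill a call up. It gives the time, the measured TCP pose, the force, the opening and the grip force at its end, in the units of the state.
- read_state(): the state, without advancing time (a new reading comes with each control period).
- vision.camera(name): name is "scene" or "top"; returns a dict with "frame" (400x640x3 uint8, blue, green, red), "depth" (400x640 float32, m along the optical axis (not along the pixel's ray), 0 where there is no reading), "intrinsics" (3x3 intrinsics, pixels), "position" and "orientation" of the camera in the world. Camera axes: x right, y down, z forward; pixel columns grow to the right and rows downward; lengths in m; the calibration is good to about 2 mm. A picture is of the moment at which its call begins.
- close_job(): hands the job in; it is judged then, once.
The state is a dict: "time_s": time; "joint_pos": joint angles; "joint_vel": joint speeds; "effort": joint torques, N m; "tcp_pos": TCP position; "eef_rot": TCP orientation; "wrist_force": force on the tool from outside, world axes, zero at the start; "moment": the same for the moment, N m; "gripper_width": opening from 0.0 (shut) to 1.0 (fully open); "grasp_force": force on a finger pad.
Only numpy, scipy, OpenCV 4.12 (cv2) and the standard library are available. Lean on these libraries where they do the work, as an engineer would, in place of code of your own. Each camera call takes 0.05 s, during which the arm holds its last target. There are 200 camera calls.

## Working session

There is one attempt and no reset: what is moved stays moved. The work goes in short steps, Python scripts to look and compute and a tool call to move; the robot and the scene stay as the last step left them, time stands still between calls to the robot, and variables do not carry over. Pictures are saved under pics/ and viewed, at most 10 in all, crops included, and the job is handed in when it is done.

Besides the shell and the picture viewer there is one more tool, called after "Call:" in YAML: its name, and indented under it one key for each argument. servo_tool: Moves the arm, as the interface text tells. Its arguments: {"type":"object","properties":{"rows":{"type":"array"}},"required":["rows"]}

```bash
mkdir -p pics; cat > h.py <<'E'
import numpy as np, cv2
from rig import read_state, vision, close_job
from scipy.spatial.transform import Rotation as R
def cam(n):
    c=vision.camera(n); q=np.array(c["orientation"]); c["R"]=R.from_quat(q[[1,2,3,0]]).as_matrix(); c["K"]=np.array(c["intrinsics"]); c["p"]=np.array(c["position"]); return c
def ray(c,u,v,z):
    d=c["R"]@np.linalg.inv(c["K"])@np.array([u,v,1.]); return c["p"]+d*(z-c["p"][2])/d[2]
def cloud(c):
    v,u=np.mgrid[0:400,0:640]; P=np.stack([u,v,np.ones_like(u)],-1)@np.linalg.inv(c["K"]).T*c["depth"][...,None]
    return P@c["R"].T+c["p"]
def proj(c,P):
    q=c["K"]@(c["R"].T@(np.array(P)-c["p"])); return q[:2]/q[2]
E
python3 - <<'E'
from h import *
for n in ("scene","top"):
    c=cam(n); cv2.imwrite(f"pics/{n}1.png",c["frame"]); print(n,c["p"],c["R"].round(3).tolist(),c["K"].tolist(),(c["depth"]>0).mean())
s=read_state(); print(s)
E
```

```text
scene [ 1.05761989 -0.30940068  0.85872334] [[0.538, 0.681, -0.497], [0.843, -0.432, 0.322], [0.004, -0.592, -0.806]] [[364.5455909359869, 0.0, 319.8380098066641], [0.0, 364.5455909359869, 198.689499830773], [0.0, 0.0, 1.0]] 0.9960234375
top [0.4803065  0.01733719 1.32224699] [[-0.003, -0.995, 0.095], [-1.0, 0.003, 0.005], [-0.005, -0.095, -0.995]] [[481.4956852893893, 0.0, 319.0285282485515], [0.0, 481.4956852893893, 202.06479125260384], [0.0, 0.0, 1.0]] 0.996078125
{'time_s': 0.1, 'joint_pos': array([ 1.44559490e+00,  3.85470417e-01,  6.76955333e-03, -4.26372032e-04,
       -1.19399883e+00, -2.58577875e-01]), 'joint_vel': array([-0.00121754, -0.00037445,  0.003615  ,  0.00035649, -0.00066412,
        0.00140221]), 'effort': array([-9.37885961e-04, -3.91687846e+01,  1.87936163e+01,  4.23193976e+00,
        1.34966007e-02, -7.61294541e-05]), 'tcp_pos': array([0.23381599, 0.57903953, 0.22157861]), 'eef_rot': array([ 9.62773113e-04,  9.81630142e-01, -1.90791297e-01, -1.34296264e-04]), 'wrist_force': array([-0.65821909, -0.4258469 ,  0.34773278]), 'moment': array([-0.03530617, -0.03752107, -0.02750888]), 'grasp_force': 0.0, 'gripper_width': 1.0015759161183055}
```

View pics/scene1.png

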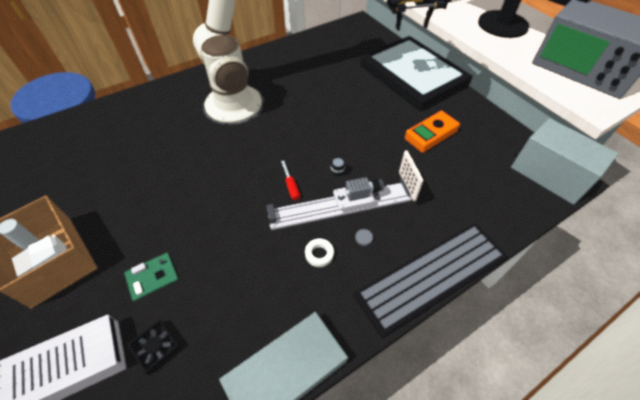

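View pics/top1.png

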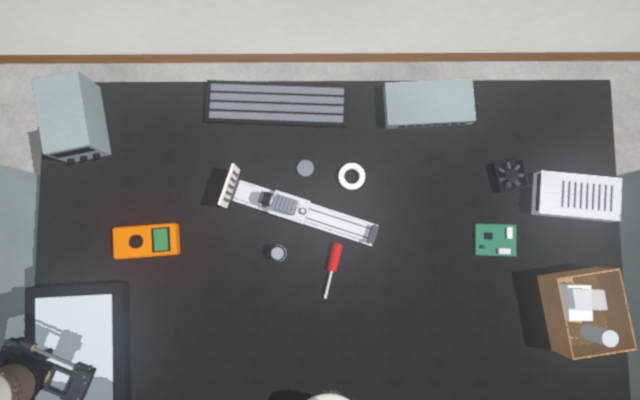

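The scene view shows the rail with its target at about (410,175) and its home stop at (271,212). In the top view the camera box is at (284,204), the pin is at about (302,211), the stop is at (371,234) and the target is at (230,186).

```bash
python3 - <<'E'
from h import *
c=cam("top"); P=cloud(c); s=cam("scene"); Q=cloud(s)
img=c["frame"]; z=P[...,2]
roi=np.zeros(z.shape,bool); roi[155:255,210:385]=1
def rect(m,name,W):
    pts=W[m][:,:2].astype(np.float32); r=cv2.minAreaRect(pts*1000); print(name,m.sum(),np.round(r[0],1),np.round(r[1],1),round(r[2],1),"z",np.median(W[m][:,2]).round(4))
for lo,hi,n in((.078,.098,"boxtop"),(.1,.14,"board"),(.03,.05,"stop/carr"),(.018,.032,"rail")):
    m=roi&(z>lo)&(z<hi)
    k,l,st,ce=cv2.connectedComponentsWithStats(m.astype(np.uint8))
    for i in range(1,k):
        if st[i,4]>20: rect(l==i,f"top {n} {ce[i].round(0)}",P)
# scene cloud, same area
for lo,hi,n in((.078,.098,"boxtop"),(.1,.14,"board")):
    m=(Q[...,2]>lo)&(Q[...,2]<hi)&(Q[...,0]>.4)&(Q[...,0]<.65)&(Q[...,1]>-.1)&(Q[...,1]<.35)
    k,l,st,ce=cv2.connectedComponentsWithStats(m.astype(np.uint8))
    for i in range(1,k):
        if st[i,4]>20: rect(l==i,f"scene {n} {ce[i].round(0)}",Q)
a=cv2.resize(img[160:250,215:385],None,fx=4.7,fy=4.7,interpolation=cv2.INTER_CUBIC); cv2.imwrite("pics/topcrop.png",a)
E
```

```text
top boxtop [230. 187.] 72 [639.6 253.6] [  3.  108.8] 71.7 z 0.0897
top boxtop [280. 203.] 512 [598.2 127.5] [107.3  39.9] 71.5 z 0.0881
top board [227. 185.] 197 [640.6 256.2] [  8.5 108.6] 71.6 z 0.1232
top stop/carr [235. 188.] 105 [647.5 247.3] [ 9.3 88.7] 71.3 z 0.0398
top stop/carr [293. 209.] 445 [590.2 102.9] [100.1  64. ] 71.5 z 0.0433
top stop/carr [373. 234.] 121 [ 517.  -118.5] [20.  49.9] 67.8 z 0.0464
top stop/carr [278. 251.] 104 [475.7 132.8] [41.4 21.2] 89.7 z 0.046
top rail [352. 176.] 296 [674.8 -65. ] [68.6 69. ] 88.4 z 0.0216
top rail [248. 194.] 411 [624.  211.2] [78.9 50.3] 68.4 z 0.0253
top rail [338. 223.] 1061 [548.  -27.8] [175.6  48. ] 72.4 z 0.0255
top rail [337. 249.] 100 [477.  -23.5] [24.3 31.8] 75.7 z 0.0254
scene boxtop [406. 168.] 63 [619.9 260.8] [ 4.4 63.4] 70.7 z 0.0889
scene boxtop [362. 185.] 391 [602.2 128.1] [106.   42.4] 71.7 z 0.0874
scene board [408. 161.] 117 [620.  262.1] [ 7.8 63.5] 72.2 z 0.117
```

View pics/topcrop.png

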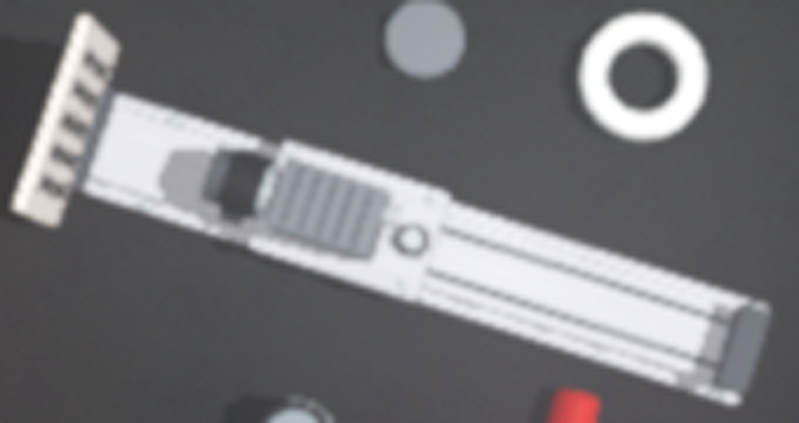

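Call:
servo_tool:
  rows:
    - {"rot": [0,0,0.117],"delta_pos": [0.125,0.074,0],"gripper": 0}
    - {"rot": [0,0,0.235],"delta_pos": [0.25,0.148,0],"gripper": 0}
    - {"rot": [0,0,0.352],"delta_pos": [0.375,0.221,0],"gripper": 0}
    - {"rot": [0,0,0.47],"delta_pos": [0.5,0.295,0],"gripper": 0}
    - {"rot": [0,0,0.588],"delta_pos": [0.625,0.369,0],"gripper": 0}
    - {"rot": [0,0,0.705],"delta_pos": [0.75,0.443,0],"gripper": 0}
    - {"rot": [0,0,0.822],"delta_pos": [0.875,0.516,0],"gripper": 0}
    - {"rot": [0,0,0.94],"delta_pos": [1.0,0.59,0],"gripper": 0}

```text
time_s: 1.2
tcp_pos: [0.4111, 0.348, 0.2225]
eef_rot: [-0.0, -0.595, 0.804, 0.0]
wrist_force: [0.3, -0.4, 0.4]
gripper_width: 1.002
grasp_force: 0.0
```

```bash
cat >> h.py <<'E'
A=np.radians(71.6)
def togo(P):
    s=read_state(); q=np.array(s["eef_rot"]); M=R.from_quat(q[[1,2,3,0]]).as_matrix(); y=np.degrees(np.arctan2(M[1,0],M[0,0]))
    print("t",s["time_s"],"tcp",s["tcp_pos"].round(4),"xaxis deg",y.round(2),"tilt",M[:,2].round(3),"delta norm",(M.T@(np.array(P)-s["tcp_pos"])/.25).round(4))
    u=np.array([np.cos(A),np.sin(A),0]); n=np.array([np.sin(A),-np.cos(A),0]); f=s["wrist_force"]
    print("F along",(f@u).round(2),"across",(f@n).round(2),"z",f[2].round(2),"w",round(s["gripper_width"]*87,1),"g",s["grasp_force"])
E
python3 - <<'E'
from h import *
togo([.593,.110,.222])
E
```

```text
t 1.2 tcp [0.4111 0.348  0.2225] xaxis deg -106.94 tilt [-0. -0. -1.] delta norm [ 0.6989 -0.9734  0.0018]
F along -0.26 across 0.41 z 0.41 w 87.2 g 0.0
```

Call:
servo_tool:
  rows:
    - {"rot": [0,0,0.005],"delta_pos": [0.1,-0.139,0],"gripper": 0}
    - {"rot": [0,0,0.01],"delta_pos": [0.2,-0.279,0],"gripper": 0}
    - {"rot": [0,0,0.014],"delta_pos": [0.3,-0.418,0],"gripper": 0}
    - {"rot": [0,0,0.018],"delta_pos": [0.4,-0.557,0],"gripper": 0}
    - {"rot": [0,0,0.018],"delta_pos": [0.5,-0.697,0],"gripper": 0}
    - {"rot": [0,0,0.018],"delta_pos": [0.6,-0.836,0.05],"gripper": 0}
    - {"rot": [0,0,0.018],"delta_pos": [0.695,-0.97,0.15],"gripper": 0}
    - {"rot": [0,0,0.018],"delta_pos": [0.695,-0.97,0.25],"gripper": 0}

```text
time_s: 2.2
tcp_pos: [0.5946, 0.1111, 0.1588]
eef_rot: [-0.0, -0.585, 0.811, -0.0]
wrist_force: [0.5, 0.0, -0.9]
gripper_width: 1.003
grasp_force: 0.0
```

```bash
python3 - <<'E'
from h import *
togo([.593,.110,.050])
for n in ("scene",):
    c=cam(n); cv2.imwrite("pics/s2.png",cv2.resize(c["frame"][100:250,250:450],None,fx=4,fy=4,interpolation=cv2.INTER_CUBIC))
    print(proj(c,[.593,.11,.088]))
E
```

```text
t 2.2 tcp [0.5946 0.1111 0.1588] xaxis deg -108.43 tilt [-0. -0. -1.] delta norm [0.0062 0.0046 0.4354]
F along 0.2 across 0.51 z -0.94 w 87.2 g 0.0
[356.77717325 183.49536731]
```

View pics/s2.png

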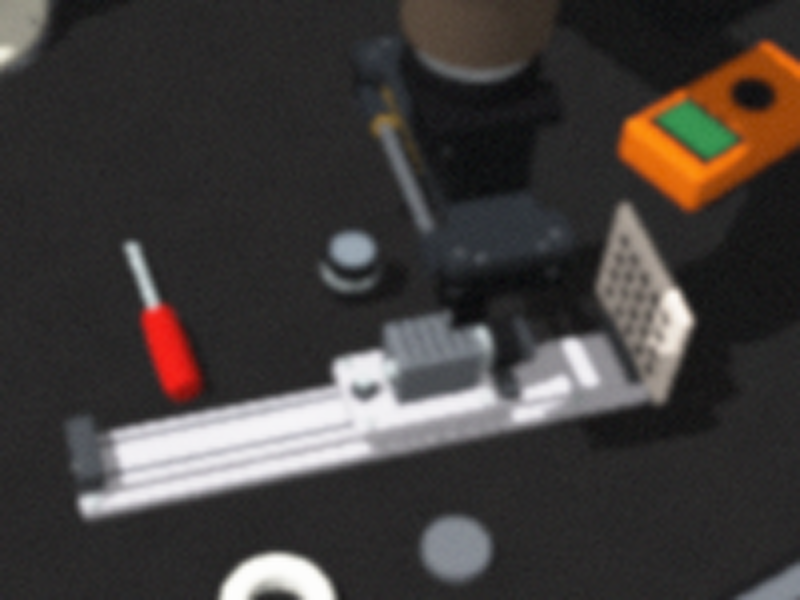

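```bash
python3 - <<'E'
from h import *
c=cam("scene"); s=read_state(); t=s["tcp_pos"]; n=np.array([np.sin(A),-np.cos(A),0]); u=np.array([np.cos(A),np.sin(A),0])
f=lambda p:((proj(c,p)-[250,100])*4).round(0)
print("tcp",f(t),"fingers",f(t+.05*n),f(t-.05*n),"body near",f(t+.095*n+[0,0,.07]),"far",f(t-.095*n+[0,0,.07]))
Q=cloud(c); m=(Q[...,2]>.135)&(Q[...,2]<.36)&(np.hypot(Q[...,0]-t[0],Q[...,1]-t[1])<.16)
w=Q[m]-t; a=np.stack([w@u,w@n,w[:,2]],1)
for z in np.arange(-.02,.16,.015):
    k=abs(a[:,2]-z)<.0075
    if k.sum()>3: print(z.round(3),k.sum(),a[k].min(0).round(3),a[k].max(0).round(3))
C=Q; 
m=(Q[...,2]>.078)&(Q[...,2]<.095)&(np.hypot(Q[...,0]-.593,Q[...,1]-.11)<.1); w=Q[m]-[.593,.11,0]; print("box", (w@u).min(),(w@u).max(),(w@n).min(),(w@n).max())
E
```

```text
tcp [437. 264.] fingers [462. 323.] [414. 209.] body near [500. 305.] far [402.  83.]
-0.005 11 [-0.012 -0.05  -0.001] [0.006 0.053 0.002]
0.01 57 [-0.012 -0.054  0.003] [0.011 0.054 0.017]
0.025 25 [-0.012 -0.047  0.018] [0.009 0.054 0.032]
0.04 10 [-0.012 -0.05   0.033] [-0.003 -0.041  0.047]
0.055 11 [-0.013 -0.056  0.048] [-0.009 -0.042  0.06 ]
0.07 93 [-0.039 -0.08   0.066] [0.036 0.089 0.077]
0.085 264 [-0.04  -0.082  0.078] [0.035 0.093 0.092]
0.1 247 [-0.039 -0.092  0.093] [0.037 0.097 0.107]
0.115 771 [-0.039 -0.094  0.108] [0.036 0.098 0.122]
0.13 135 [-0.028 -0.014  0.123] [0.021 0.054 0.137]
0.145 105 [-0.024  0.035  0.138] [0.022 0.053 0.152]
box -0.035553131922406445 0.0718562523971568 -0.018443515566306953 0.02446424337972435
```

Call:
servo_tool:
  rows:
    - {"rot": [0,0,0],"delta_pos": [0,0,0.07],"gripper": 0}
    - {"rot": [0,0,0],"delta_pos": [0,0,0.15],"gripper": 0}
    - {"rot": [0,0,0],"delta_pos": [0,0,0.23],"gripper": 0}
    - {"rot": [0,0,0],"delta_pos": [0,0,0.3],"gripper": 0}
    - {"rot": [0,0,0],"delta_pos": [0,0,0.36],"gripper": 0}
    - {"rot": [0,0,0],"delta_pos": [0,0,0.4],"gripper": 0}
    - {"rot": [0,0,0],"delta_pos": [0,0,0.42],"gripper": 0}
    - {"rot": [0,0,0],"delta_pos": [0,0,0.43],"gripper": 0}

```text
time_s: 3.3
tcp_pos: [0.5936, 0.1135, 0.0527]
eef_rot: [0.0, -0.586, 0.81, -0.0]
wrist_force: [-0.2, -0.5, 0.0]
gripper_width: 0.999
grasp_force: 0.0
```

Call:
servo_tool:
  rows:
    - {"rot": [0,0,0],"delta_pos": [0,0,0],"gripper": 60}
    - {"rot": [0,0,0],"delta_pos": [0,0,0],"gripper": 110}
    - {"rot": [0,0,0],"delta_pos": [0,0,0],"gripper": 130}
    - {"rot": [0,0,0],"delta_pos": [0,0,0],"gripper": 150}
    - {"rot": [0,0,0],"delta_pos": [0,0,0],"gripper": 255}
    - {"rot": [0,0,0],"delta_pos": [0,0,0],"gripper": 255}
    - {"rot": [0,0,0],"delta_pos": [0,0,0],"gripper": 255}
    - {"rot": [0,0,0],"delta_pos": [0,0,0],"gripper": 255}

```text
time_s: 4.3
tcp_pos: [0.5967, 0.1134, 0.0527]
eef_rot: [0.003, -0.586, 0.81, -0.001]
wrist_force: [8.9, -2.6, -7.0]
gripper_width: 0.461
grasp_force: 30.0
```

```bash
python3 - <<'E'
from h import *
togo([.5388,-.052,.050])
E
```

```text
t 4.3 tcp [0.5967 0.1134 0.0527] xaxis deg -108.2 tilt [ 0.007  0.001 -1.   ] delta norm [0.7011 0.0136 0.0084]
F along 0.35 across 9.27 z -7.02 w 40.1 g 30.021277295745676
```

Call:
servo_tool:
  rows:
    - {"rot": [0,0,0],"delta_pos": [0.025,-0.006,0],"gripper": 255}
    - {"rot": [0,0,0],"delta_pos": [0.06,-0.011,0],"gripper": 255}
    - {"rot": [0,0,0],"delta_pos": [0.1,-0.011,0],"gripper": 255}
    - {"rot": [0,0,0],"delta_pos": [0.14,-0.011,0],"gripper": 255}
    - {"rot": [0,0,0],"delta_pos": [0.18,-0.011,0],"gripper": 255}
    - {"rot": [0,0,0],"delta_pos": [0.22,-0.011,0],"gripper": 255}
    - {"rot": [0,0,0],"delta_pos": [0.26,-0.011,0],"gripper": 255}
    - {"rot": [0,0,0],"delta_pos": [0.3,-0.011,0],"gripper": 255}

```text
time_s: 5.3
tcp_pos: [0.5737, 0.0438, 0.0527]
eef_rot: [0.002, -0.587, 0.81, 0.0]
wrist_force: [4.1, 2.2, -4.2]
gripper_width: 0.455
grasp_force: 30.0
```

```bash
python3 - <<'E'
from h import *
togo([.5388,-.052,.050])
E
```

```text
t 5.3 tcp [0.5737 0.0438 0.0527] xaxis deg -108.16 tilt [ 0.003  0.003 -1.   ] delta norm [0.4076 0.0133 0.0089]
F along 3.38 across 3.24 z -4.22 w 39.6 g 29.97788953827694
```

Call:
servo_tool:
  rows:
    - {"rot": [0,0,0],"delta_pos": [0.04,-0.004,0],"gripper": 255}
    - {"rot": [0,0,0],"delta_pos": [0.08,-0.004,0],"gripper": 255}
    - {"rot": [0,0,0],"delta_pos": [0.12,-0.004,0],"gripper": 255}
    - {"rot": [0,0,0],"delta_pos": [0.16,-0.004,0],"gripper": 255}
    - {"rot": [0,0,0],"delta_pos": [0.2,-0.004,0],"gripper": 255}
    - {"rot": [0,0,0],"delta_pos": [0.24,-0.004,0],"gripper": 255}
    - {"rot": [0,0,0],"delta_pos": [0.28,-0.004,0],"gripper": 255}
    - {"rot": [0,0,0],"delta_pos": [0.31,-0.004,0],"gripper": 255}

```text
time_s: 6.3
tcp_pos: [0.5481, -0.0336, 0.0526]
eef_rot: [-0.001, -0.586, 0.81, 0.0]
wrist_force: [-3.5, 3.3, 3.7]
gripper_width: 0.455
grasp_force: 30.0
```

```bash
python3 - <<'E'
from h import *
togo([.5388,-.052,.050])
E
```

```text
t 6.3 tcp [ 0.5481 -0.0336  0.0526] xaxis deg -108.28 tilt [-0.002 -0.    -1.   ] delta norm [0.0814 0.0123 0.0106]
F along 2.07 across -4.33 z 3.73 w 39.6 g 30.024493883829564
```

Call:
servo_tool:
  rows:
    - {"rot": [0,0,0],"delta_pos": [0.015,0.002,0],"gripper": 255}
    - {"rot": [0,0,0],"delta_pos": [0.03,0.002,0],"gripper": 255}
    - {"rot": [0,0,0],"delta_pos": [0.042,0.002,0],"gripper": 255}
    - {"rot": [0,0,0],"delta_pos": [0.052,0.002,0],"gripper": 255}
    - {"rot": [0,0,0],"delta_pos": [0.06,0.002,0],"gripper": 255}
    - {"rot": [0,0,0],"delta_pos": [0.066,0.002,0],"gripper": 255}
    - {"rot": [0,0,0],"delta_pos": [0.07,0.002,0],"gripper": 255}
    - {"rot": [0,0,0],"delta_pos": [0.072,0.002,0],"gripper": 255}

```text
time_s: 7.3
tcp_pos: [0.5427, -0.0498, 0.0526]
eef_rot: [-0.0, -0.586, 0.81, 0.0]
wrist_force: [-4.5, 2.2, 4.1]
gripper_width: 0.454
grasp_force: 30.0
```

```bash
cat >> h.py <<'E'
def look(tag):
    s=read_state(); t=s["tcp_pos"]; c=cam("scene"); Q=cloud(c); u=np.array([np.cos(A),np.sin(A),0]); n=np.array([np.sin(A),-np.cos(A),0])
    w=Q-np.array([t[0],t[1],0]); a,b,z=w@u,w@n,w[...,2]
    m=(abs(a+.048)<.005)&(abs(b)<.008)&(z>.03)&(z<.08); print(tag,"pin pts",m.sum(),"z top",np.sort(z[m])[-8:].round(4))
    return c
E
python3 - <<'E'
from h import *
togo([.5388,-.052,.050]); look("near home")
E
```

```text
t 7.3 tcp [ 0.5427 -0.0498  0.0526] xaxis deg -108.22 tilt [-0.001 -0.    -1.   ] delta norm [0.0133 0.0121 0.0104]
F along 0.68 across -4.98 z 4.14 w 39.5 g 30.020437259227037
near home pin pts 25 z top [0.0574 0.0574 0.0575 0.0589 0.0599 0.0601 0.0606 0.0609]
```

Call:
servo_tool:
  rows:
    - {"rot": [0,0,0],"delta_pos": [0.006,0.003,0],"gripper": 255}
    - {"rot": [0,0,0],"delta_pos": [0.012,0.004,0],"gripper": 255}
    - {"rot": [0,0,0],"delta_pos": [0.018,0.004,0],"gripper": 255}
    - {"rot": [0,0,0],"delta_pos": [0.022,0.004,0],"gripper": 255}
    - {"rot": [0,0,0],"delta_pos": [0.026,0.004,0],"gripper": 255}
    - {"rot": [0,0,0],"delta_pos": [0.03,0.004,0],"gripper": 255}
    - {"rot": [0,0,0],"delta_pos": [0.03,0.004,0],"gripper": 255}
    - {"rot": [0,0,0],"delta_pos": [0.03,0.004,0],"gripper": 255}

```text
time_s: 8.35
tcp_pos: [0.5417, -0.0531, 0.0527]
eef_rot: [0.003, -0.586, 0.81, 0.0]
wrist_force: [0.4, 16.0, 3.1]
gripper_width: 0.457
grasp_force: 30.0
```

```bash
python3 - <<'E'
from h import *
togo([.5388,-.052,.050])
E
```

```text
t 8.35 tcp [ 0.5417 -0.0531  0.0527] xaxis deg -108.19 tilt [ 0.004  0.004 -1.   ] delta norm [-0.0003  0.0125  0.0106]
F along 15.27 across -4.69 z 3.08 w 39.7 g 30.035338830202818
```

Call:
servo_tool:
  rows:
    - {"rot": [0,0,0],"delta_pos": [0,0.002,0],"gripper": 255}
    - {"rot": [0,0,0],"delta_pos": [0,0.004,0],"gripper": 255}
    - {"rot": [0,0,0],"delta_pos": [0,0.004,0],"gripper": 255}
    - {"rot": [0,0,0],"delta_pos": [0,0.004,0],"gripper": 255}
    - {"rot": [0,0,0],"delta_pos": [0,0.004,0],"gripper": 255}
    - {"rot": [0,0,0],"delta_pos": [0,0.004,0],"gripper": 255}
    - {"rot": [0,0,0],"delta_pos": [0,0.004,0],"gripper": 255}
    - {"rot": [0,0,0],"delta_pos": [0,0.004,0],"gripper": 255}

```text
time_s: 9.35
tcp_pos: [0.5417, -0.0531, 0.0526]
eef_rot: [0.003, -0.587, 0.81, -0.0]
wrist_force: [3.1, 14.2, 0.6]
gripper_width: 0.456
grasp_force: 30.1
```

```bash
cat >> h.py <<'E'
H=np.array([.5417,-.0531,0])
def rep(tag=""):
    s=read_state(); d=s["tcp_pos"]-H; u=np.array([np.cos(A),np.sin(A),0]); print("slide est mm",(d@u*1000).round(2)); togo(H+[0,0,.0527])
    return look(tag)
E
python3 - <<'E'
from h import *
c=rep("home"); cv2.imwrite("pics/home.png",cv2.resize(c["frame"][140:260,230:390],None,fx=5,fy=5,interpolation=cv2.INTER_CUBIC))
E
```

```text
slide est mm 0.05
t 9.35 tcp [ 0.5417 -0.0531  0.0526] xaxis deg -108.18 tilt [ 0.006  0.004 -1.   ] delta norm [ 0.0002 -0.     -0.0003]
F along 14.41 across -1.57 z 0.55 w 39.7 g 30.072992263594642
home pin pts 24 z top [0.0591 0.0596 0.0598 0.0601 0.0605 0.061  0.0623 0.0627]
```

View pics/home.png

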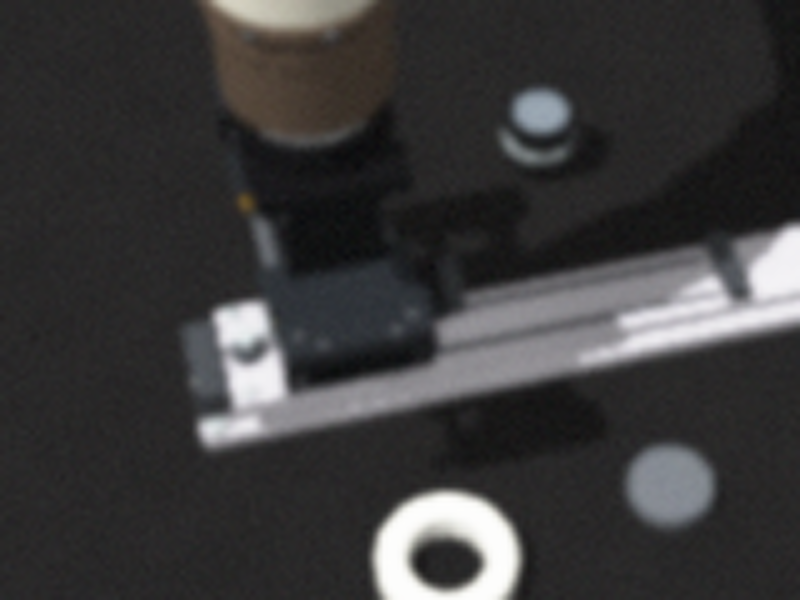

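The picture shows the carriage's end seated against the stop at (205,370), with the pin visible at (249,345). It is at home and rested, so I'll slide it back.

Call:
servo_tool:
  rows:
    - {"rot": [0,0,0],"delta_pos": [-0.015,0,0],"gripper": 255}
    - {"rot": [0,0,0],"delta_pos": [-0.03,0,0],"gripper": 255}
    - {"rot": [0,0,0],"delta_pos": [-0.045,0,0],"gripper": 255}
    - {"rot": [0,0,0],"delta_pos": [-0.06,0,0],"gripper": 255}
    - {"rot": [0,0,0],"delta_pos": [-0.075,0,0],"gripper": 255}
    - {"rot": [0,0,0],"delta_pos": [-0.085,0,0],"gripper": 255}
    - {"rot": [0,0,0],"delta_pos": [-0.095,0,0],"gripper": 255}
    - {"rot": [0,0,0],"delta_pos": [-0.1,0,0],"gripper": 255}

```text
time_s: 10.4
tcp_pos: [0.5482, -0.0332, 0.0526]
eef_rot: [0.001, -0.586, 0.81, -0.001]
wrist_force: [4.2, -2.3, -1.9]
gripper_width: 0.462
grasp_force: 30.0
```

```bash
python3 - <<'E'
from h import *
rep()
E
```

```text
slide est mm 20.98
t 10.4 tcp [ 0.5482 -0.0332  0.0526] xaxis deg -108.21 tilt [ 0.003 -0.001 -1.   ] delta norm [ 0.0839 -0.0001 -0.0002]
F along -0.82 across 4.7 z -1.87 w 40.2 g 30.030748166609555
 pin pts 25 z top [0.0585 0.0592 0.0596 0.06   0.06   0.0601 0.0601 0.0605]
```

Call:
servo_tool:
  rows:
    - {"rot": [0,0,0],"delta_pos": [-0.002,-0.001,0],"gripper": 255}
    - {"rot": [0,0,0],"delta_pos": [-0.004,-0.002,0],"gripper": 255}
    - {"rot": [0,0,0],"delta_pos": [-0.006,-0.002,0],"gripper": 255}
    - {"rot": [0,0,0],"delta_pos": [-0.008,-0.002,0],"gripper": 255}
    - {"rot": [0,0,0],"delta_pos": [-0.01,-0.002,0],"gripper": 255}
    - {"rot": [0,0,0],"delta_pos": [-0.012,-0.002,0],"gripper": 255}
    - {"rot": [0,0,0],"delta_pos": [-0.012,-0.002,0],"gripper": 255}
    - {"rot": [0,0,0],"delta_pos": [-0.012,-0.002,0],"gripper": 255}

```text
time_s: 11.45
tcp_pos: [0.5493, -0.0299, 0.0526]
eef_rot: [0.001, -0.586, 0.81, -0.001]
wrist_force: [4.7, -2.2, -2.0]
gripper_width: 0.457
grasp_force: 30.0
```

```bash
python3 - <<'E'
from h import *
rep()
E
```

```text
slide est mm 24.39
t 11.45 tcp [ 0.5493 -0.0299  0.0526] xaxis deg -108.21 tilt [ 0.002 -0.    -1.   ] delta norm [ 0.0976 -0.0002 -0.0004]
F along -0.64 across 5.12 z -2.0 w 39.8 g 30.02363079925999
 pin pts 23 z top [0.0584 0.0586 0.0587 0.0588 0.0591 0.0601 0.0606 0.0612]
```

Call:
servo_tool:
  rows:
    - {"rot": [0,0,0],"delta_pos": [-0.002,-0.002,0],"gripper": 255}
    - {"rot": [0,0,0],"delta_pos": [-0.004,-0.004,0],"gripper": 255}
    - {"rot": [0,0,0],"delta_pos": [-0.006,-0.004,0],"gripper": 255}
    - {"rot": [0,0,0],"delta_pos": [-0.008,-0.004,0],"gripper": 255}
    - {"rot": [0,0,0],"delta_pos": [-0.01,-0.004,0],"gripper": 255}
    - {"rot": [0,0,0],"delta_pos": [-0.012,-0.004,0],"gripper": 255}
    - {"rot": [0,0,0],"delta_pos": [-0.012,-0.004,0],"gripper": 255}
    - {"rot": [0,0,0],"delta_pos": [-0.012,-0.004,0],"gripper": 255}

```text
time_s: 12.5
tcp_pos: [0.5503, -0.0269, 0.0527]
eef_rot: [0.0, -0.586, 0.81, -0.0]
wrist_force: [2.5, -1.7, 1.5]
gripper_width: 0.458
grasp_force: 30.0
```

Call:
servo_tool:
  rows:
    - {"rot": [0,0,0],"delta_pos": [-0.002,-0.001,0],"gripper": 255}
    - {"rot": [0,0,0],"delta_pos": [-0.004,-0.002,0],"gripper": 255}
    - {"rot": [0,0,0],"delta_pos": [-0.006,-0.002,0],"gripper": 255}
    - {"rot": [0,0,0],"delta_pos": [-0.008,-0.002,0],"gripper": 255}
    - {"rot": [0,0,0],"delta_pos": [-0.01,-0.002,0],"gripper": 255}
    - {"rot": [0,0,0],"delta_pos": [-0.012,-0.002,0],"gripper": 255}
    - {"rot": [0,0,0],"delta_pos": [-0.012,-0.002,0],"gripper": 255}
    - {"rot": [0,0,0],"delta_pos": [-0.012,-0.002,0],"gripper": 255}

```text
time_s: 13.5
tcp_pos: [0.5512, -0.0243, 0.0526]
eef_rot: [-0.0, -0.586, 0.81, 0.0]
wrist_force: [-1.5, 0.0, 5.4]
gripper_width: 0.458
grasp_force: 30.0
```

Call:
servo_tool:
  rows:
    - {"rot": [0,0,0],"delta_pos": [-0.002,0,0],"gripper": 255}
    - {"rot": [0,0,0],"delta_pos": [-0.004,0,0],"gripper": 255}
    - {"rot": [0,0,0],"delta_pos": [-0.006,0,0],"gripper": 255}
    - {"rot": [0,0,0],"delta_pos": [-0.008,0,0],"gripper": 255}
    - {"rot": [0,0,0],"delta_pos": [-0.01,0,0],"gripper": 255}
    - {"rot": [0,0,0],"delta_pos": [-0.012,0,0],"gripper": 255}
    - {"rot": [0,0,0],"delta_pos": [-0.012,0,0],"gripper": 255}
    - {"rot": [0,0,0],"delta_pos": [-0.012,0,0],"gripper": 255}

```text
time_s: 14.5
tcp_pos: [0.5521, -0.0215, 0.0526]
eef_rot: [-0.0, -0.586, 0.81, 0.0]
wrist_force: [-1.2, -0.0, 5.3]
gripper_width: 0.457
grasp_force: 30.0
```

```bash
python3 - <<'E'
from h import *
rep()
E
```

```text
slide est mm 33.22
t 14.5 tcp [ 0.5521 -0.0215  0.0526] xaxis deg -108.21 tilt [-0.001  0.    -1.   ] delta norm [ 1.329e-01 -1.000e-04 -4.000e-04]
F along -0.41 across -1.1 z 5.27 w 39.8 g 30.01983645837754
 pin pts 23 z top [0.0586 0.0588 0.0589 0.0591 0.0598 0.06   0.0606 0.0609]
```

Call:
servo_tool:
  rows:
    - {"rot": [0,0,0],"delta_pos": [-0.002,0,0],"gripper": 255}
    - {"rot": [0,0,0],"delta_pos": [-0.004,0,0],"gripper": 255}
    - {"rot": [0,0,0],"delta_pos": [-0.006,0,0],"gripper": 255}
    - {"rot": [0,0,0],"delta_pos": [-0.008,0,0],"gripper": 255}
    - {"rot": [0,0,0],"delta_pos": [-0.01,0,0],"gripper": 255}
    - {"rot": [0,0,0],"delta_pos": [-0.012,0,0],"gripper": 255}
    - {"rot": [0,0,0],"delta_pos": [-0.012,0,0],"gripper": 255}
    - {"rot": [0,0,0],"delta_pos": [-0.012,0,0],"gripper": 255}

```text
time_s: 15.55
tcp_pos: [0.553, -0.0187, 0.0526]
eef_rot: [-0.0, -0.586, 0.81, 0.0]
wrist_force: [-1.4, -0.4, 4.6]
gripper_width: 0.457
grasp_force: 30.0
```

Call:
servo_tool:
  rows:
    - {"rot": [0,0,0],"delta_pos": [-0.002,0,0],"gripper": 255}
    - {"rot": [0,0,0],"delta_pos": [-0.004,0,0],"gripper": 255}
    - {"rot": [0,0,0],"delta_pos": [-0.006,0,0],"gripper": 255}
    - {"rot": [0,0,0],"delta_pos": [-0.008,0,0],"gripper": 255}
    - {"rot": [0,0,0],"delta_pos": [-0.01,0,0],"gripper": 255}
    - {"rot": [0,0,0],"delta_pos": [-0.012,0,0],"gripper": 255}
    - {"rot": [0,0,0],"delta_pos": [-0.012,0,0],"gripper": 255}
    - {"rot": [0,0,0],"delta_pos": [-0.012,0,0],"gripper": 255}

```text
time_s: 16.55
tcp_pos: [0.5539, -0.0158, 0.0526]
eef_rot: [-0.0, -0.586, 0.81, 0.0]
wrist_force: [-2.1, 0.8, 5.5]
gripper_width: 0.456
grasp_force: 30.0
```

Call:
servo_tool:
  rows:
    - {"rot": [0,0,0],"delta_pos": [-0.002,0,0],"gripper": 255}
    - {"rot": [0,0,0],"delta_pos": [-0.004,0,0],"gripper": 255}
    - {"rot": [0,0,0],"delta_pos": [-0.006,0,0],"gripper": 255}
    - {"rot": [0,0,0],"delta_pos": [-0.008,0,0],"gripper": 255}
    - {"rot": [0,0,0],"delta_pos": [-0.01,0,0],"gripper": 255}
    - {"rot": [0,0,0],"delta_pos": [-0.012,0,0],"gripper": 255}
    - {"rot": [0,0,0],"delta_pos": [-0.012,0,0],"gripper": 255}
    - {"rot": [0,0,0],"delta_pos": [-0.012,0,0],"gripper": 255}

```text
time_s: 17.55
tcp_pos: [0.5549, -0.0129, 0.0526]
eef_rot: [-0.0, -0.586, 0.81, 0.0]
wrist_force: [-1.8, 0.1, 5.7]
gripper_width: 0.455
grasp_force: 30.0
```

```bash
python3 - <<'E'
from h import *
rep()
E
```

```text
slide est mm 42.27
t 17.55 tcp [ 0.5549 -0.0129  0.0526] xaxis deg -108.21 tilt [-0.001  0.    -1.   ] delta norm [ 0.1691 -0.     -0.0004]
F along -0.45 across -1.73 z 5.73 w 39.6 g 30.01951311249286
 pin pts 25 z top [0.058  0.0583 0.0584 0.0592 0.0592 0.0607 0.0611 0.0614]
```

Call:
servo_tool:
  rows:
    - {"rot": [0,0,0],"delta_pos": [-0.002,0,0],"gripper": 255}
    - {"rot": [0,0,0],"delta_pos": [-0.004,0,0],"gripper": 255}
    - {"rot": [0,0,0],"delta_pos": [-0.006,0,0],"gripper": 255}
    - {"rot": [0,0,0],"delta_pos": [-0.008,0,0],"gripper": 255}
    - {"rot": [0,0,0],"delta_pos": [-0.01,0,0],"gripper": 255}
    - {"rot": [0,0,0],"delta_pos": [-0.012,0,0],"gripper": 255}
    - {"rot": [0,0,0],"delta_pos": [-0.012,0,0],"gripper": 255}
    - {"rot": [0,0,0],"delta_pos": [-0.012,0,0],"gripper": 255}

```text
time_s: 18.6
tcp_pos: [0.5558, -0.0101, 0.0526]
eef_rot: [-0.0, -0.586, 0.81, 0.0]
wrist_force: [-1.7, -0.1, 5.3]
gripper_width: 0.459
grasp_force: 30.0
```

Call:
servo_tool:
  rows:
    - {"rot": [0,0,0],"delta_pos": [-0.002,0,0],"gripper": 255}
    - {"rot": [0,0,0],"delta_pos": [-0.004,0,0],"gripper": 255}
    - {"rot": [0,0,0],"delta_pos": [-0.006,0,0],"gripper": 255}
    - {"rot": [0,0,0],"delta_pos": [-0.008,0,0],"gripper": 255}
    - {"rot": [0,0,0],"delta_pos": [-0.01,0,0],"gripper": 255}
    - {"rot": [0,0,0],"delta_pos": [-0.012,0,0],"gripper": 255}
    - {"rot": [0,0,0],"delta_pos": [-0.012,0,0],"gripper": 255}
    - {"rot": [0,0,0],"delta_pos": [-0.012,0,0],"gripper": 255}

```text
time_s: 19.6
tcp_pos: [0.5568, -0.0073, 0.0526]
eef_rot: [-0.0, -0.586, 0.81, 0.0]
wrist_force: [-1.6, 0.5, 5.4]
gripper_width: 0.456
grasp_force: 30.0
```

```bash
python3 - <<'E'
from h import *
rep()
E
```

```text
slide est mm 48.24
t 19.6 tcp [ 0.5568 -0.0073  0.0526] xaxis deg -108.21 tilt [-0.001 -0.    -1.   ] delta norm [ 1.93e-01  1.00e-04 -3.00e-04]
F along 0.0 across -1.72 z 5.35 w 39.6 g 30.019439631141722
 pin pts 20 z top [0.0585 0.0587 0.0589 0.059  0.0594 0.0603 0.0617 0.062 ]
```

Call:
servo_tool:
  rows:
    - {"rot": [0,0,0],"delta_pos": [-0.002,0,0],"gripper": 255}
    - {"rot": [0,0,0],"delta_pos": [-0.004,0,0],"gripper": 255}
    - {"rot": [0,0,0],"delta_pos": [-0.006,0,0],"gripper": 255}
    - {"rot": [0,0,0],"delta_pos": [-0.008,0,0],"gripper": 255}
    - {"rot": [0,0,0],"delta_pos": [-0.01,0,0],"gripper": 255}
    - {"rot": [0,0,0],"delta_pos": [-0.012,0,0],"gripper": 255}
    - {"rot": [0,0,0],"delta_pos": [-0.012,0,0],"gripper": 255}
    - {"rot": [0,0,0],"delta_pos": [-0.012,0,0],"gripper": 255}

```text
time_s: 20.65
tcp_pos: [0.5577, -0.0044, 0.0526]
eef_rot: [-0.0, -0.586, 0.81, 0.0]
wrist_force: [-0.4, -0.2, 5.5]
gripper_width: 0.456
grasp_force: 30.0
```

Call:
servo_tool:
  rows:
    - {"rot": [0,0,0],"delta_pos": [-0.002,0,0],"gripper": 255}
    - {"rot": [0,0,0],"delta_pos": [-0.004,0,0],"gripper": 255}
    - {"rot": [0,0,0],"delta_pos": [-0.006,0,0],"gripper": 255}
    - {"rot": [0,0,0],"delta_pos": [-0.008,0,0],"gripper": 255}
    - {"rot": [0,0,0],"delta_pos": [-0.01,0,0],"gripper": 255}
    - {"rot": [0,0,0],"delta_pos": [-0.012,0,0],"gripper": 255}
    - {"rot": [0,0,0],"delta_pos": [-0.012,0,0],"gripper": 255}
    - {"rot": [0,0,0],"delta_pos": [-0.012,0,0],"gripper": 255}

```text
time_s: 21.65
tcp_pos: [0.5589, -0.0009, 0.0526]
eef_rot: [0.0, -0.586, 0.81, 0.0]
wrist_force: [-1.8, 2.0, 5.0]
gripper_width: 0.455
grasp_force: 30.0
```

```bash
python3 - <<'E'
from h import *
rep()
E
```

```text
slide est mm 54.93
t 21.65 tcp [ 0.5589 -0.0009  0.0526] xaxis deg -108.21 tilt [ 0.     0.001 -1.   ] delta norm [ 2.197e-01  2.000e-04 -5.000e-04]
F along 1.31 across -2.38 z 4.99 w 39.6 g 30.017511849291623
 pin pts 21 z top [0.0586 0.0587 0.0588 0.0589 0.0594 0.0594 0.0597 0.0606]
```

Call:
servo_tool:
  rows:
    - {"rot": [0,0,0],"delta_pos": [-0.002,0,0],"gripper": 255}
    - {"rot": [0,0,0],"delta_pos": [-0.004,0,0],"gripper": 255}
    - {"rot": [0,0,0],"delta_pos": [-0.006,0,0],"gripper": 255}
    - {"rot": [0,0,0],"delta_pos": [-0.008,0,0],"gripper": 255}
    - {"rot": [0,0,0],"delta_pos": [-0.008,0,0],"gripper": 255}
    - {"rot": [0,0,0],"delta_pos": [-0.008,0,0],"gripper": 255}
    - {"rot": [0,0,0],"delta_pos": [-0.008,0,0],"gripper": 255}
    - {"rot": [0,0,0],"delta_pos": [-0.008,0,0],"gripper": 255}

```text
time_s: 22.7
tcp_pos: [0.5597, 0.0014, 0.0527]
eef_rot: [0.001, -0.586, 0.81, 0.0]
wrist_force: [-1.0, 5.4, 4.4]
gripper_width: 0.462
grasp_force: 30.0
```

```bash
python3 - <<'E'
from h import *
rep()
E
```

```text
slide est mm 57.44
t 22.7 tcp [0.5597 0.0014 0.0527] xaxis deg -108.21 tilt [ 0.001  0.001 -1.   ] delta norm [ 0.2297  0.0004 -0.0005]
F along 4.85 across -2.67 z 4.39 w 40.2 g 30.017023687250912
 pin pts 20 z top [0.056  0.0577 0.058  0.058  0.0583 0.0585 0.0586 0.0588]
```

Call:
servo_tool:
  rows:
    - {"rot": [0,0,0],"delta_pos": [-0.002,0,0],"gripper": 255}
    - {"rot": [0,0,0],"delta_pos": [-0.004,0,0],"gripper": 255}
    - {"rot": [0,0,0],"delta_pos": [-0.006,0,0],"gripper": 255}
    - {"rot": [0,0,0],"delta_pos": [-0.006,0,0],"gripper": 255}
    - {"rot": [0,0,0],"delta_pos": [-0.006,0,0],"gripper": 255}
    - {"rot": [0,0,0],"delta_pos": [-0.006,0,0],"gripper": 255}
    - {"rot": [0,0,0],"delta_pos": [-0.006,0,0],"gripper": 255}
    - {"rot": [0,0,0],"delta_pos": [-0.006,0,0],"gripper": 255}

```text
time_s: 23.75
tcp_pos: [0.5601, 0.0027, 0.0526]
eef_rot: [0.001, -0.586, 0.81, 0.0]
wrist_force: [-1.0, 5.0, 6.0]
gripper_width: 0.456
grasp_force: 30.0
```

```bash
python3 - <<'E'
from h import *
rep()
E
```

```text
slide est mm 58.8
t 23.75 tcp [0.5601 0.0027 0.0526] xaxis deg -108.2 tilt [ 0.     0.001 -1.   ] delta norm [ 0.2352  0.0003 -0.0006]
F along 4.39 across -2.49 z 6.03 w 39.7 g 30.017094290815294
 pin pts 18 z top [0.0551 0.0553 0.0554 0.0559 0.0562 0.0562 0.0563 0.0567]
```

Call:
servo_tool:
  rows:
    - {"rot": [0,0,0],"delta_pos": [-0.002,0,0],"gripper": 255}
    - {"rot": [0,0,0],"delta_pos": [-0.004,0,0],"gripper": 255}
    - {"rot": [0,0,0],"delta_pos": [-0.006,0,0],"gripper": 255}
    - {"rot": [0,0,0],"delta_pos": [-0.006,0,0],"gripper": 255}
    - {"rot": [0,0,0],"delta_pos": [-0.006,0,0],"gripper": 255}
    - {"rot": [0,0,0],"delta_pos": [-0.006,0,0],"gripper": 255}
    - {"rot": [0,0,0],"delta_pos": [-0.006,0,0],"gripper": 255}
    - {"rot": [0,0,0],"delta_pos": [-0.006,0,0],"gripper": 255}

```text
time_s: 24.8
tcp_pos: [0.5605, 0.0039, 0.0526]
eef_rot: [0.0, -0.586, 0.81, 0.0]
wrist_force: [-2.1, 3.6, 6.0]
gripper_width: 0.458
grasp_force: 30.0
```

```bash
python3 - <<'E'
from h import *
rep()
E
```

```text
slide est mm 60.05
t 24.8 tcp [0.5605 0.0039 0.0526] xaxis deg -108.2 tilt [ 0.     0.001 -1.   ] delta norm [ 0.2402  0.0003 -0.0004]
F along 2.79 across -3.14 z 6.03 w 39.9 g 30.017386539839208
 pin pts 20 z top [0.0539 0.054  0.0542 0.0548 0.0558 0.0558 0.0571 0.0573]
```

Call:
servo_tool:
  rows:
    - {"rot": [0,0,0],"delta_pos": [-0.002,0,0],"gripper": 255}
    - {"rot": [0,0,0],"delta_pos": [-0.004,0.001,0],"gripper": 255}
    - {"rot": [0,0,0],"delta_pos": [-0.006,0.001,0],"gripper": 255}
    - {"rot": [0,0,0],"delta_pos": [-0.006,0.001,0],"gripper": 255}
    - {"rot": [0,0,0],"delta_pos": [-0.006,0.001,0],"gripper": 255}
    - {"rot": [0,0,0],"delta_pos": [-0.006,0.001,0],"gripper": 255}
    - {"rot": [0,0,0],"delta_pos": [-0.006,0.001,0],"gripper": 255}
    - {"rot": [0,0,0],"delta_pos": [-0.006,0.001,0],"gripper": 255}

```text
time_s: 25.85
tcp_pos: [0.5606, 0.0043, 0.0526]
eef_rot: [-0.0, -0.586, 0.81, -0.0]
wrist_force: [0.0, -1.0, 4.8]
gripper_width: 0.458
grasp_force: 30.0
```

```bash
python3 - <<'E'
from h import *
rep()
E
```

```text
slide est mm 60.45
t 25.85 tcp [0.5606 0.0043 0.0526] xaxis deg -108.21 tilt [-0. -0. -1.] delta norm [ 2.418e-01  2.000e-04 -2.000e-04]
F along -0.97 across 0.33 z 4.77 w 39.9 g 30.016176640056074
 pin pts 20 z top [0.0532 0.0533 0.0549 0.055  0.0553 0.056  0.0562 0.0584]
```

Call:
servo_tool:
  rows:
    - {"rot": [0,0,0],"delta_pos": [0,0,0],"gripper": 255}
    - {"rot": [0,0,0],"delta_pos": [0,0,0],"gripper": 255}
    - {"rot": [0,0,0],"delta_pos": [0,0,0],"gripper": 255}
    - {"rot": [0,0,0],"delta_pos": [0,0,0],"gripper": 255}
    - {"rot": [0,0,0],"delta_pos": [0,0,0],"gripper": 255}
    - {"rot": [0,0,0],"delta_pos": [0,0,0],"gripper": 255}
    - {"rot": [0,0,0],"delta_pos": [0,0,0],"gripper": 255}
    - {"rot": [0,0,0],"delta_pos": [0,0,0],"gripper": 255}

```text
time_s: 26.9
tcp_pos: [0.5606, 0.0043, 0.0526]
eef_rot: [-0.0, -0.586, 0.81, -0.0]
wrist_force: [-0.7, -0.4, 5.8]
gripper_width: 0.458
grasp_force: 30.0
```

```bash
python3 - <<'E'
from h import *
for i in range(4): look("")
c=rep(); cv2.imwrite("pics/end.png",cv2.resize(c["frame"][130:260,230:430],None,fx=4,fy=4,interpolation=cv2.INTER_CUBIC))
E
```

```text
pin pts 19 z top [0.0549 0.0549 0.0551 0.0552 0.0555 0.0557 0.0564 0.0575]
 pin pts 20 z top [0.054  0.0541 0.0549 0.0551 0.0552 0.056  0.0562 0.0574]
 pin pts 22 z top [0.0544 0.0545 0.0548 0.055  0.0552 0.0554 0.0555 0.0574]
 pin pts 21 z top [0.054  0.0543 0.0545 0.0549 0.0549 0.0554 0.0555 0.0564]
slide est mm 60.44
t 27.1 tcp [0.5606 0.0043 0.0526] xaxis deg -108.21 tilt [-0. -0. -1.] delta norm [ 2.418e-01  1.000e-04 -3.000e-04]
F along -0.9 across -0.56 z 4.53 w 40.0 g 30.016106707043946
 pin pts 18 z top [0.0542 0.0544 0.0544 0.0554 0.0555 0.056  0.056  0.0564]
```

View pics/end.png

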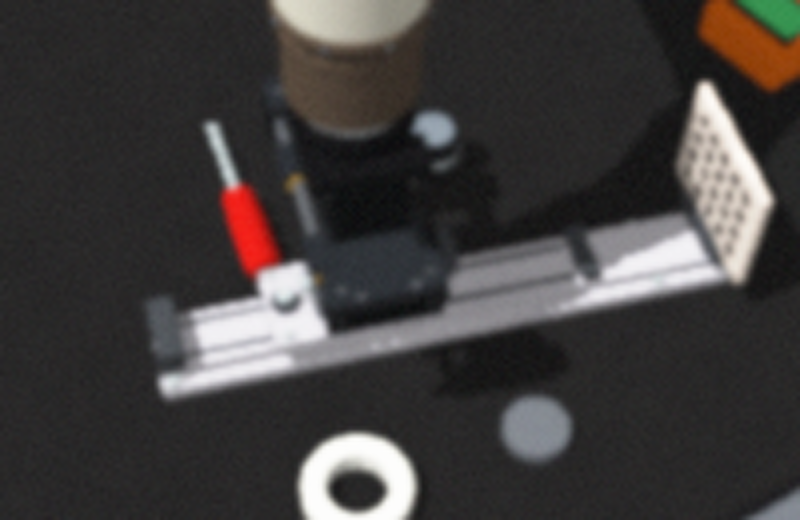

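The end view shows the carriage off the stop, with the pin at (286,297) sunk about 4 mm. The force along the rail dropped from a pull to friction level while the carriage barely moved. The ball is seated and nothing else has been disturbed.

```bash
python3 -c "
from h import *
print(close_job())"
```

```text
the job is handed in; nothing more can be done
None
```

I pushed the camera home against the stop, rested it there for about a second, and slid it back into the first notch at about 60 mm slide; the pin sank about 4 mm. I handed the job in at about 27 s, still gripping the camera and holding it still there.

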